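# Pack the test meter and latch its sealed case

## Robot

A 6-joint arm with a two-finger parallel gripper is mounted at the origin on the work surface. World frame = base frame: x ahead of the robot, y to its left, z up, the work surface at z = 0. Lengths are in m, angles in rad, forces in N, time in s.
With the tool pointing down it reaches from about 0.375 to 0.975 m from the base axis. Payload 3.8 kg.
Tool frame: the origin (TCP) lies on the centre line of the jaws, within the pads' length; the fingertips stand 14 mm ahead of it and the grasp point (between the pads) lies 5 mm behind it; z points along the fingers, y is the line along which they close (so a half turn about z gives the same grasp; the last joint's range is limited). The gripper opens to 85 mm and grips with 20 to 120 N. Pads are 22 mm wide; open, the fingers measure 114 mm over their backs; the gripper's body (76 mm by 85 mm) begins 54 mm behind the grasp point. The pads swing forward as they close: fully open they stand 13 mm farther back than shut.
Start: joints at [-1.371, 0.264, 1.604, -0, 1.274, -0.037], TCP at [0.158, -0.656, 0.245] pointing down, gripper open.
Joint ranges: [-2.63, 2.63], [-0.94, 2.18], [0.31, 2.57], [-1.31, 4.45], [0, 2.66], [-2.55, 2.55]. Speed limits (rad/s): [2.57, 2.57, 3.14, 3.14, 3.14, 3.14].

## Interface

Orientations are given as a rotation vector (axis times angle).
In Python, from workcell import bot, eyes, spot_in gives the robot as it stands.
- The arm moves only by the tool carry_out, never from a script. Its argument "series" is text: rows parted by semicolons, each of 4 numbers parted by spaces: the shift along the world's x, y, z in m, then the turn about the world's z in degrees. In form: tx ty tz roll; .... A call has 1 to 20 rows; each row shifts and turns the commanded pose from where the row before left it; what a row does not reach is not made up. A row lasts 1/8 s, in which the tool goes at most 62.5 mm and 10.7 degrees, less where a joint would pass 70% of its speed; a pose out of reach is approached as far as the arm can. A call is refused whole if a number of a shift passes 0.0625 or a number of a turn 10.7, either way. A call with a gripper value outside its range is refused whole. "jaw" is the gripper command: -1 is shut, 1 is fully open, values between are in proportion, set as the call begins (left out, the last holds). The fingers move at their own pace and stop on an object; "grip_force" is the grip in N (left out, the last holds). Time passes only in rows, so rows that do not move let the fingers close. It gives the time, the measured TCP pose, the force, the opening and the grip force at its end, in the units of the state.
- bot.read_state(): the state, without advancing time (a new reading comes with each control period).
- eyes.read_camera(name): name is "scene" or "top" or "wrist"; returns (picture, depth): 384x512x3 uint8, blue, green, red; 384x512 float32, m along the optical axis (not along the pixel's ray), 0 where there is no reading.
- eyes.get_calibration(name): a dict with "K" (3x3 intrinsics, pixels), "position" and "rotation" of the camera in the world; the wrist camera has in their place "T_tool_cam" (4x4, takes a point from camera to tool coordinates, whose origin is the TCP and whose axes are the flange's). Camera axes: x right, y down, z forward; pixel columns grow to the right and rows downward; lengths in m; the calibration is good to about 2 mm. A picture is of the moment at which its call begins: read the wrist's pose just before it. get_calibration takes no time and is no camera call.
- bot.finish_job(): hands the job in; it is judged then, once.
Trained networks look in the newest picture that a camera, given by its name, has taken for a name from the list of things; names that differ only in an ending like _2 or _b are one class to them, and where a whole thing is asked for, a point or a joint stands for the part that bears it (a point fixed in the world has none). Each returns a list of dicts, best first, with "score" (0 to 1); they miss things now and then, are a little off and sometimes report something else, mostly with a low value. They report only what shows in the picture. A call takes as long as a camera call.
- spot_in(camera, target): "rect" ([centre column, centre row, width, height] in pixels, round what is visible of it).
The state is a dict: "time": time; "q": joint angles; "joint_vel": joint speeds; "joint_torque": joint torques, N m; "tool_pos": TCP position; "tcp_rot": TCP orientation; "wrist_force": force on the tool from outside, world axes, zero at the start; "torque": the same for the moment, N m; "width": opening from 0.0 (shut) to 1.0 (fully open); "grip_force": force on a finger pad.
Only numpy, scipy, OpenCV 4.12 (cv2) and the standard library are available. Lean on these libraries where they do the work, as an engineer would, in place of code of your own. Each camera call takes 0.05 s, during which the arm holds its last target. There are 200 camera calls.

## Task

Put the test meter in the empty foam pocket of the instrument case so that it lies flat and fully home, then swing the lid over and press it down against its seal until the catch snaps and holds it shut by itself. Press firmly but not brutally: more than 30 N anywhere on the lid bends it. Leave the other things on the bench where they lie.

Things in the scene. Friction and masses are not known exactly. Their poses are not given: they have to be found in the camera images.
- case: Grey plastic instrument case base, 224 (x) x 168 (y) x 60 mm high, fixed on the bench. Origin: centre of its underside; z up. Lid hinged along the +y side, catch in the middle of the -y side. Inside: black rigid foam, top 45 mm above the bench, with one empty rectangular pocket; two thin probes lie on its +x side.
- pocket (a point): Centre of the floor of the empty pocket in the foam, 30 mm to -x of the case's centre and 25 mm above the bench. The pocket is 51 mm (case x) x 115 mm (case y) and 20 mm deep. Axes as the case's.
- meter: Loose hand-held test meter, a grey block 46 (x) x 110 (y) x 38 mm high, about 220 g, with a screen and a round dial on its top face. Origin: centre of its underside. Seated in the pocket it stands 18 mm out of the foam. It fits either way round.
- lid (a joint): Lid angle in rad: about 0 shut and latched (0.03 either way, as the strike is set), 1.57 upright, 2.0 fully open. The stiff hinge holds the lid near upright; lower than about 0.8 rad it sinks slowly on to the seal. Rubber seal on the rim under the latching edge: free top 74 mm above the bench, gives 1.2 N per mm.
- cover: The lid's grey shell, 224 (x) x 168 x 22 mm thick, 250 g. Origin: middle of the hinge line, 84 mm to +y of the case's centre and 66 mm above the bench; it turns about x. With the lid shut its axes are the case's: it reaches 168 mm to -y, rim plane at z 0, outer face at z +22 mm.
- lid_edge (a point): Middle of the free (latching) edge of the lid on its outer face, 168 mm from the hinge line. Moves with the lid.
- lid_pad (a point): Centre of the surface of the rubber press pad, 70 (x) x 36 (y) x 3 mm, on the lid's outer face at the catch, 143 mm from the hinge line. With the lid shut it faces up, about 91 mm above the bench. A steel strike plate hangs from the lid's edge beside it; the strike is set by hand, up to 4.5 mm higher or lower, so the height at which it catches is unknown.
- catch (a joint): Spring catch, a steel nose 34 mm wide amid the case's -y side, 56 mm above the bench: m pushed outward, 0 at rest. The strike pushes it 5 mm aside, then it snaps back over it. Pressing the pad that far takes 5 to 16 N; 1 mm past the snap the strike meets a hard stop and the force climbs steeply. Over 30 N bends the lid.
- adapter: Loose black power adapter, a block 48 x 85 x 30 mm with a short cable stub. Bystander.
- pliers: Pliers with red grips, 180 mm. Bystander.
- cutters: Pliers with green grips, 180 mm. Bystander.
- screwdriver: Screwdriver. Bystander.
- wrench: Wrench. Bystander.
- tape: Roll of paper tape, 68 mm across, 22 mm high. Bystander.
- boardbox: Blue carton 90 x 130 x 32 mm. Bystander.

How it is judged:
On the way, in this order (a step that is already met when the one before it is completed fails the run):
1. the meter lies home in the pocket, let go, the lid still open (horizontal distance between meter and pocket below 0.008 m and z of meter in the frame of pocket between -0.003 and 0.004 m and angle between meter's own z axis and vertical below 0.06 rad and angle between the y axis of meter and the y axis of case, either way round below 0.12 rad and value of joint lid above 0.8 rad and contact force between the fingers and meter below 0.1 N), for 0.2 s.
2. the lid is down and the catch has snapped back over the strike (value of joint lid below 0.036 rad and value of joint catch below 0.0015 m), for 0.2 s.
At the end, for the whole second after the job is handed in: The meter lies in the pocket (within 8 mm of its centre, underside within 4 mm of its floor, tilted less than 0.06 rad, in line with the case within 0.12 rad), at rest; the lid is shut (below 0.036 rad) and held down by the catch, which is back at rest over the strike (pushed less than 1.5 mm) (all of step 2 and horizontal distance between meter and pocket below 0.008 m and z of meter in the frame of pocket between -0.003 and 0.004 m and angle between meter's own z axis and vertical below 0.06 rad and angle between the y axis of meter and the y axis of case, either way round below 0.12 rad and linear speed of meter below 0.02 m/s); the robot touches nothing.
It fails at once if more than 30 N on the lid (contact force between any of the fingers, the arm and cover above 30 N).
It fails at once if a bystander is shoved more than 40 mm (distance of any of adapter, pliers, cutters, screwdriver, wrench, tape, boardbox from where it was at the start of the episode above 0.04 m).
It also fails if it takes over 59 s, if anything falls off the work surface, if the arm or the gripper's body presses on something with over 40 N, if the wrist force passes 120 N, or if a joint passes its speed limit or range.

## Working session

There is one attempt and no reset: what is moved stays moved. The work goes in short steps, Python scripts to look and compute and a tool call to move; the robot and the scene stay as the last step left them, time stands still between calls to the robot, and variables do not carry over. Pictures are saved under pics/ and viewed, at most 10 in all, crops included, and the job is handed in when it is done.

Besides the shell and the picture viewer there is one more tool, called after "Emit:" by a JSON object that holds its "op" and its "data". carry_out: Moves the arm, as the interface text tells. Its arguments: {"type":"object","properties":{"series":{"type":"string"},"jaw":{"type":"number"},"grip_force":{"type":"number"}},"required":["series"]}

```bash
mkdir -p pics; ls; cat > h.py <<'E'
import numpy as np,cv2
from scipy.spatial.transform import Rotation as R
from workcell import bot,eyes,spot_in
def cam(n):
    s=bot.read_state(); im,d=eyes.read_camera(n); c=eyes.get_calibration(n); K=np.array(c["K"])
    if n=="wrist":
        T=np.eye(4);T[:3,:3]=R.from_rotvec(s["tcp_rot"]).as_matrix();T[:3,3]=s["tool_pos"];T=T@np.array(c["T_tool_cam"])
    else:
        T=np.eye(4);r=np.array(c["rotation"]);T[:3,:3]=r if r.shape==(3,3) else R.from_rotvec(r).as_matrix();T[:3,3]=c["position"]
    v,u=np.mgrid[:d.shape[0],:d.shape[1]]
    P=np.stack([(u-K[0,2])/K[0,0]*d,(v-K[1,2])/K[1,1]*d,d],-1)@T[:3,:3].T+T[:3,3]
    P[d<=0]=np.nan
    return im,d,P
E
python3 - <<'E'
from h import *
for n in ("top","scene"):
    im,d,P=cam(n); np.savez(f"{n}0.npz",im=im,P=P)
    cv2.imwrite(f"pics/{n}0.png",im)
    for t in ("meter","case","cover","adapter"):
        for r in spot_in(n,t)[:3]:
            c,w=[int(x) for x in r["rect"][:2]]
            print(n,t,round(r["score"],2),np.round(r["rect"]),P[min(w,383),min(c,511)].round(3))
print(bot.read_state())
E
```

```text
pics
top meter 0.64 [389. 240.  41.  23.] [ 0.42  -0.315  0.04 ]
top case 0.78 [225. 212. 109.  94.] [0.503 0.139 0.048]
top cover 0.59 [194. 210.  40.  91.] [0.497 0.213 0.127]
top adapter 0.62 [378. 181.  38.  23.] [ 0.585 -0.296  0.031]
scene meter 0.55 [206. 138.  24.  27.] [ 0.45  -0.29   0.035]
scene case 0.69 [292. 194. 122. 102.] [0.447 0.091 0.025]
scene cover 0.8 [320. 190.  73.  93.] [0.513 0.229 0.167]
scene cover 0.62 [254. 178.   8.  11.] [0.513 0.001 0.07 ]
scene adapter 0.56 [167. 158.  26.  16.] [ 0.601 -0.298  0.028]
{'time': 0.5, 'q': array([-1.37086731e+00,  2.63908203e-01,  1.60400683e+00,  7.52968591e-06,
        1.27368712e+00, -3.68844861e-02]), 'joint_vel': array([-1.04158456e-03, -5.87371995e-05, -2.63806087e-03,  3.49732485e-04,
       -7.60505162e-06, -6.96957175e-05]), 'joint_torque': array([-3.62627761e-04, -5.14406347e+01, -3.67236793e+01, -8.77918887e-05,
        2.63564449e-03, -1.14793312e-05]), 'tool_pos': array([ 0.15836911, -0.6561544 ,  0.24527049]), 'tcp_rot': array([-3.11958598e+00, -3.71112544e-01, -1.00568141e-05]), 'wrist_force': array([ 0.0208406 ,  0.45919161, -0.70244448]), 'torque': array([-0.04787443, -0.03212182, -0.01726982]), 'grip_force': 0.0, 'width': 0.9993421928179099}
```

```bash
python3 - <<'E'
from h import *
a=np.load("top0.npz");im,P=a["im"],a["P"]
cv2.imwrite("pics/top0b.png",cv2.resize(im[110:330,120:440],None,fx=2.5,fy=2.5,interpolation=cv2.INTER_CUBIC))
def box(lo,hi,zl,zh,n):
    m=(P[...,2]>zl)&(P[...,2]<zh)&(P[...,0]>lo[0])&(P[...,0]<hi[0])&(P[...,1]>lo[1])&(P[...,1]<hi[1])
    q=P[m]; r=cv2.minAreaRect(q[:,:2].astype(np.float32)*1000); print(n,len(q),r,np.median(q[:,2]))
box((.32,-.42),(.52,-.2),.033,.045,"meter")
box((.5,-.42),(.68,-.2),.025,.04,"adapter")
box((.35,-.05),(.7,.26),.054,.066,"rim")
box((.35,-.05),(.7,.35),.04,.3,"all")
box((.35,-.05),(.7,.35),.1,.3,"lid")
box((.35,-.05),(.7,.2),.02,.032,"pocket floor")
E
```

```text
meter 637 ((422.87548828125, -323.59100341796875), (109.9647216796875, 46.10341262817383), 76.89472961425781) 0.03878845622257332
adapter 479 ((589.85205078125, -300.7971496582031), (84.22826385498047, 48.060359954833984), 86.60820770263672) 0.030204774932571787
rim 542 ((500.7314453125, 93.45523071289062), (225.14730834960938, 209.35545349121094), 7.312819004058838) 0.06078811839784326
all 7053 ((551.8033447265625, 143.12255859375), (380.09674072265625, 275.4953308105469), 19.2098388671875) 0.056513807110085024
lid 1904 ((484.97296142578125, 214.80722045898438), (224.53497314453125, 55.585758209228516), 7.3774919509887695) 0.21503007325316115
pocket floor 704 ((483.2740783691406, 79.54557800292969), (186.89126586914062, 182.5845947265625), 7.2699761390686035) 0.026240416448514603
```

View pics/top0b.png

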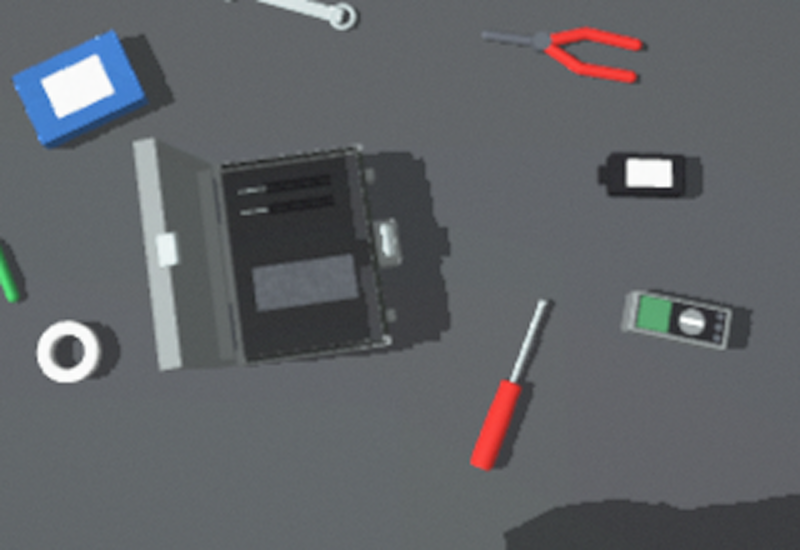

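View pics/scene0.png

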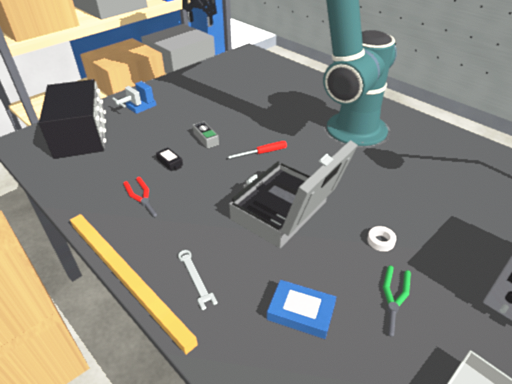

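The top view shows the meter at (0.423,-0.324), the case yawed about +7° with its lid open towards +y, and the pocket at crop (305,283). I'll move above the meter.

Emit:
{"op": "carry_out", "data": {"series": "0.033 0.0415 0 8; 0.033 0.0415 0 8; 0.033 0.0415 0 8; 0.033 0.0415 0 8; 0.033 0.0415 0 8; 0.033 0.0415 0 8; 0.033 0.0415 0 8; 0.034 0.042 0 7.3; 0 0 0 0; 0 0 0 0", "jaw": 1, "grip_force": 40}}

```text
time: 1.75
tool_pos: [0.4234, -0.3237, 0.2454]
tcp_rot: [2.46, 1.953, -0.001]
wrist_force: [-0.1, 0.0, 0.6]
width: 0.998
grip_force: 0.0
```

```bash
python3 - <<'E'
from h import *
im,d,P=cam("wrist");cv2.imwrite("pics/w1.png",im)
s=bot.read_state();print(s["tool_pos"],R.from_rotvec(s["tcp_rot"]).as_matrix().round(3))
m=(abs(P[...,2]-.038)<.006)&(np.hypot(P[...,0]-.423,P[...,1]+.324)<.1)
print(m.sum(),cv2.minAreaRect(P[m][:,:2].astype(np.float32)*1000),np.median(P[m][:,2]))
E
```

```text
[ 0.42299464 -0.32421063  0.24536548] [[ 0.228  0.974 -0.   ]
 [ 0.974 -0.228 -0.001]
 [-0.001 -0.    -1.   ]]
4600 ((425.0494689941406, -325.4583740234375), (109.10438537597656, 46.04936981201172), 77.29086303710938) 0.03881414573490691
```

View pics/w1.png

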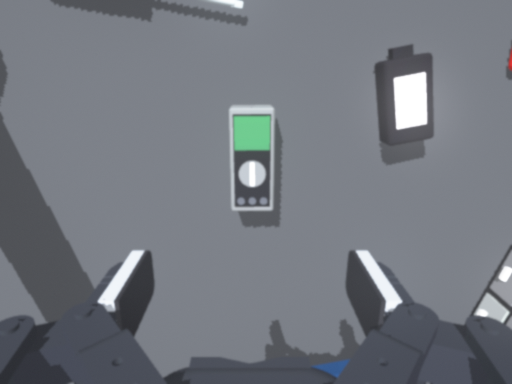

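The meter sits upright in the middle between the fingers (centre at pixel 252,158), free of obstacles. I'll descend and grip it.

Emit:
{"op": "carry_out", "data": {"series": "0.002 -0.001 -0.05 0.5; 0 0 -0.05 0; 0 0 -0.05 0; 0 0 -0.04 0; 0 0 -0.0224 0; 0 0 0 0"}}

```text
time: 2.55
tool_pos: [0.4228, -0.3245, 0.0306]
tcp_rot: [-2.451, -1.957, 0.002]
wrist_force: [0.9, 0.4, -0.5]
width: 1.002
grip_force: 0.0
```

Emit:
{"op": "carry_out", "data": {"series": "0 0 0 0; 0 0 0 0; 0 0 0 0; 0 0 0 0; 0 0 0 0; 0 0 0 0", "jaw": -1, "grip_force": 40}}

```text
time: 3.3
tool_pos: [0.4264, -0.3259, 0.0347]
tcp_rot: [2.45, 1.962, 0.0]
wrist_force: [-0.9, -1.3, 7.0]
width: 0.53
grip_force: 43.6
```

Emit:
{"op": "carry_out", "data": {"series": "0 0 0.02 0; 0 0 0.05 0; 0 0 0.06 0; 0 0 0.055 0; 0.005 0.05 0 4; 0.005 0.05 0 4; 0.005 0.05 0 4; 0.005 0.05 0 4; 0.005 0.045 0 4; 0.005 0.045 0 0; 0 0 0 0; 0 0 0 0"}}

```text
time: 4.8
tool_pos: [0.455, -0.0347, 0.2176]
tcp_rot: [-2.073, -2.361, 0.001]
wrist_force: [-0.6, -0.1, -1.5]
width: 0.53
grip_force: 42.6
```

```bash
python3 - <<'E'
from h import *
im,d,P=cam("wrist");cv2.imwrite("pics/w2.png",im);np.savez("w2.npz",P=P,im=im)
s=bot.read_state();print(s["tool_pos"],s["wrist_force"],R.from_rotvec(s["tcp_rot"]).as_matrix().round(3))
print(np.array(eyes.get_calibration("wrist")["T_tool_cam"]).round(3))
def rect(m,n):
    print(n,m.sum(),cv2.minAreaRect(P[m][:,:2].astype(np.float32)*1000),np.median(P[m][:,2]))
z=P[...,2]
near=(np.hypot(P[...,0]-.468,P[...,1]-.085)<.075)
rect(near&(abs(z-.025)<.006),"floor")
box=(np.hypot(P[...,0]-.5,P[...,1]-.09)<.15)
rect(box&(abs(z-.060)<.004),"rim")
E
```

```text
[ 0.45503784 -0.03518112  0.21767759] [ 1.2983583   0.30503995 -2.06631844] [[-0.128  0.992 -0.   ]
 [ 0.992  0.128 -0.   ]
 [-0.    -0.    -1.   ]]
[[-0.    -0.951 -0.311  0.081]
 [ 1.    -0.     0.     0.   ]
 [-0.    -0.311  0.951 -0.129]
 [ 0.     0.     0.     1.   ]]
floor 5616 ((475.4836730957031, 73.22557067871094), (50.82688903808594, 79.37448120117188), 7.206947326660156) 0.02571983861155594
rim 1932 ((507.89990234375, 51.521087646484375), (224.7250518798828, 117.073974609375), 7.623483180999756) 0.06021067619545137
```

View pics/w2.png

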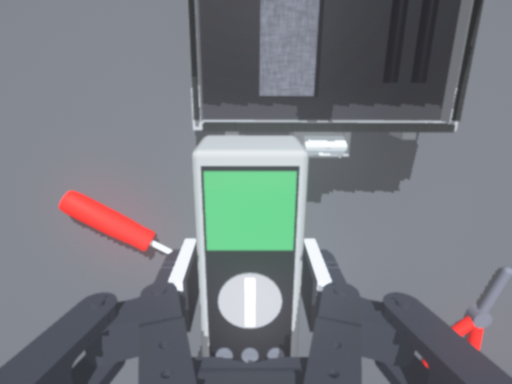

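```bash
python3 - <<'E'
from h import *
a=np.load("w2.npz");P=a["P"]
s=bot.read_state();t=s["tool_pos"];T=R.from_rotvec(s["tcp_rot"]).as_matrix()
Q=(P-t)@T   # tool coords
m=(abs(Q[...,2]+.0035)<.006)&(abs(Q[...,1])<.0215)&(Q[...,0]>-.03)&(Q[...,0]<.08)
q=Q[m];print("top z",np.median(q[:,2]),"x max",np.percentile(q[:,0],[95,99,99.8]))
A=np.c_[q[:,:2],np.ones(len(q))];print("plane",np.linalg.lstsq(A,q[:,2],rcond=None)[0])
m=(abs(Q[...,2]+.0035)<.004)&(abs(Q[...,1])<.035)&(Q[...,0]>.03)&(Q[...,0]<.08)
print("meter rect",cv2.minAreaRect(Q[m][:,:2].astype(np.float32)*1000))
yaw=np.radians(7.4);E=np.array([[np.cos(yaw),np.sin(yaw)],[-np.sin(yaw),np.cos(yaw)]])
C=(P[...,:2]-[.5049,.0768])@E.T;z=P[...,2]
fl=(abs(z-.0255)<.005)&(abs(C[...,0]+.03)<.04)&(C[...,1]>-.075)&(C[...,1]<.09)
f=C[fl];print("floor x",np.percentile(f[:,0],[.5,99.5]),"y",np.percentile(f[:,1],[.3,99.7]),cv2.minAreaRect(f.astype(np.float32)*1000))
r=(abs(z-.06)<.003)&(abs(C[...,0])<.12)&(C[...,1]<-.07)&(C[...,1]>-.1)&(abs(C[...,0])>.04)
print("rim y min",np.percentile(C[r][:,1],[1,5,50,95]),np.percentile(C[r][:,0],[.5,99.5]))
p=np.polyfit(C[r][:,0],C[r][:,1],1);print("slope",p, "q",s["q"].round(2))
a=np.load("top0.npz");P=a["P"];C=(P[...,:2]-[.5049,.0768])@E.T;z=P[...,2]
l=(z>.1)&(abs(C[...,0])<.09)&(C[...,1]>.085)&(C[...,1]<.16)&(z<.2)
p=np.polyfit(z[l],C[l][:,1],1);print("lid face",p,"rad",np.pi/2+np.arctan(p[0]),"y at z .19",np.polyval(p,.19))
E
```

```text
top z -0.004125351910019113 x max [0.05280734 0.05490268 0.05513535]
plane [ 0.01253713  0.00151905 -0.00429319]
meter rect ((42.6670036315918, 0.13637351989746094), (25.33154296875, 46.253082275390625), 0.0874074324965477)
floor x [-0.05479551 -0.00443135] y [-0.03943004  0.03955247] ((-29.690231323242188, -17.12035369873047), (114.10340881347656, 50.82688903808594), 89.80696868896484)Traceback (most recent call last):
  File "<stdin>", line 15, in <module>
    return _quantile_unchecked(
        a, q, axis, out, overwrite_input, method, keepdims, weights)
    return _ureduce(a,
                    func=_quantile_ureduce_func,
    ...<5 lines>...
                    overwrite_input=overwrite_input,
                    method=method)
    r = func(a, **kwargs)
    result = _quantile(arr,
                       quantiles=q,
    ...<2 lines>...
                       out=out,
                       weights=wgt)
    slices_having_nans = np.isnan(arr[-1, ...])
                                  ~~~^^^^^^^^^
IndexError: index -1 is out of bounds for axis 0 with size 0
```

```bash
python3 - <<'E'
from h import *
a=np.load("w2.npz");P=a["P"]
yaw=np.radians(7.4);E=np.array([[np.cos(yaw),np.sin(yaw)],[-np.sin(yaw),np.cos(yaw)]])
c0=np.array([.5026,.0946])
C=(P[...,:2]-c0)@E.T;z=P[...,2]
fl=(abs(z-.0255)<.004)&(abs(C[...,0]+.03)<.035)&(C[...,1]>-.063)&(C[...,1]<.09)
f=C[fl];print("floor x",np.percentile(f[:,0],[.3,99.7]),"y",np.percentile(f[:,1],[.3,99.7]))
for lo in(-.05,-.03,-.01,.01): g=f[abs(f[:,1]-lo)<.006]; print(lo,g[:,0].min(),g[:,0].max())
r=(abs(z-.06)<.003)&(abs(C[...,0])<.12)&(C[...,1]<-.07)&(C[...,1]>-.1)&(abs(C[...,0])>.04)
print("rim y",np.percentile(C[r][:,1],[.5,5,50,95,99.5]),"x",np.percentile(C[r][:,0],[.3,99.7]))
print("slope",np.polyfit(C[r][:,0],C[r][:,1],1),"q",bot.read_state()["q"].round(2))
a=np.load("top0.npz");P=a["P"];C=(P[...,:2]-c0)@E.T;z=P[...,2]
f=C[(abs(z-.0255)<.004)&(abs(C[...,0]+.03)<.035)&(abs(C[...,1])<.065)];print("top floor",np.percentile(f,[.5,99.5],axis=0))
l=(z>.1)&(abs(C[...,0])<.09)&(C[...,1]>.08)&(C[...,1]<.15)&(z<.21)
p=np.polyfit(z[l],C[l][:,1],1);print("lid",l.sum(),p,"rad",np.pi/2+np.arctan(p[0]),"y at .19",np.polyval(p,.19))
l=(z>.2)&(abs(C[...,0])<.09)&(C[...,1]>.08)&(C[...,1]<.2);print(np.percentile(C[l][:,1],[1,50,99]),z[l].max())
E
```

```text
floor x [-0.05488723 -0.00440822] y [-0.05735975  0.0216045 ]
-0.05 -0.05515817150555773 -0.0044578498719645785
-0.03 -0.05448491970806374 -0.004270762891262438
-0.01 -0.05470158923111905 -0.0041972196692042635
0.01 -0.05489374755802519 -0.004265755842136722
rim y [-0.08314362 -0.08206157 -0.077034   -0.07143876 -0.07017835] x [-0.11228809  0.11170136]
slope [ 0.00583875 -0.07694511] q [-0.13 -0.14  2.08 -0.    1.2  -0.26]
top floor [[-0.05618533 -0.05524427]
 [-0.00661532  0.05910951]]
lid 680 [0.24703945 0.08577941] rad 1.812986651241181 y at .19 0.13271690071211362
[0.11497432 0.13459328 0.14759359] 0.24620485489888333
```

Emit:
{"op": "carry_out", "data": {"series": "0.006 0.042 0 0; 0.006 0.042 0 0; 0.006 0.042 0 0; 0 0 -0.05 0; 0 0 -0.04 0; 0 0 -0.02 0; 0 0 0 0; 0 0 0 0; 0 0 0 0"}}

```text
time: 5.98
tool_pos: [0.4748, 0.0911, 0.1095]
tcp_rot: [2.074, 2.357, 0.004]
wrist_force: [0.7, -0.1, -1.4]
width: 0.525
grip_force: 42.5
```

```bash
python3 - <<'E'
from h import *
for i in range(3):
    im,d,P=cam("wrist");s=bot.read_state();print(s["tool_pos"].round(4),s["wrist_force"].round(1))
t=s["tool_pos"];T=R.from_rotvec(s["tcp_rot"]).as_matrix();print(np.degrees(np.arctan2(T[1,1],T[0,1])))
cv2.imwrite("pics/w3.png",im)
E
```

```text
[0.4746 0.0912 0.1094] [-0.3 -0.3 -2.2]
[0.4744 0.0913 0.1092] [-0.3  0.1 -2. ]
[0.4742 0.0914 0.109 ] [ 0.2  0.3 -2.5]
7.359637160401451
```

View pics/w3.png

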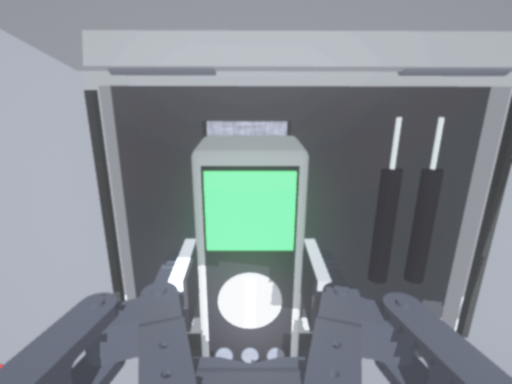

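The meter hangs over the pocket, whose far end shows at rows 121-136, columns 206-288, behind the meter. I'll measure the residual.

```bash
python3 - <<'E'
from h import *
im,d,P=cam("wrist");s=bot.read_state();t=s["tool_pos"];T=R.from_rotvec(s["tcp_rot"]).as_matrix();print(t.round(4))
Q=(P-t)@T;z=P[...,2]
f=(abs(z-.0255)<.005)&(abs(Q[...,1])<.04)&(Q[...,0]>.03)&(Q[...,0]<.08)
q=Q[f];print(f.sum(),"floor tool x max",np.percentile(q[:,0],[90,97,99.5]),"y",np.percentile(q[:,1],[1,99]),cv2.minAreaRect(q[:,:2].astype(np.float32)*1000))
m=(abs(Q[...,2]+.0035)<.004)&(abs(Q[...,1])<.035)&(Q[...,0]>.03)&(Q[...,0]<.08)
q=Q[m];print("meter x",np.percentile(q[:,0],99.5),"y",np.percentile(q[:,1],[1,99]),cv2.minAreaRect(q[:,:2].astype(np.float32)*1000))
E
```

```text
[0.4739 0.0914 0.1087]
1154 floor tool x max [0.05371354 0.05432882 0.05444773] y [-0.02661174  0.02424458] ((50.17811965942383, -1.2097702026367188), (8.585999488830566, 51.316123962402344), 0.01694975048303604)
meter x 0.0545564611162014 y [-0.02172913  0.02260477] ((42.43721008300781, 0.41754913330078125), (24.907995223999023, 46.09177780151367), 0.0976778119802475)
```

Emit:
{"op": "carry_out", "data": {"series": "-0.001 -0.0004 0 0; 0 0 -0.015 0; 0 0 -0.008 0; 0 0 -0.006 0; 0 0 -0.006 0; 0 0 -0.006 0; 0 0 -0.005 0; 0 0 0 0; 0 0 0 0"}}

```text
time: 7.3
tool_pos: [0.4725, 0.091, 0.062]
tcp_rot: [2.074, 2.359, 0.0]
wrist_force: [0.1, -0.1, -2.9]
width: 0.531
grip_force: 42.6
```

Emit:
{"op": "carry_out", "data": {"series": "0 0 -0.002 0; 0 0 -0.002 0; 0 0 0 0; 0 0 0 0"}}

```text
time: 7.8
tool_pos: [0.4728, 0.091, 0.0597]
tcp_rot: [2.074, 2.359, 0.0]
wrist_force: [-5.4, -0.6, 11.3]
width: 0.526
grip_force: 44.2
```

Emit:
{"op": "carry_out", "data": {"series": "0 0 0 0; 0 0 0 0; 0 0 0 0; 0 0 0 0; 0 0 0.02 0; 0 0 0.05 0; 0 0 0.05 0; 0 -0.02 0.04 0; 0 0 0 0", "jaw": 1}}

```text
time: 8.93
tool_pos: [0.4752, 0.0705, 0.2222]
tcp_rot: [2.071, 2.354, 0.009]
wrist_force: [0.7, -0.7, -0.6]
width: 1.0
grip_force: 0.0
```

```bash
python3 - <<'E'
from h import *
im,d,P=cam("wrist");s=bot.read_state();print(s["tool_pos"].round(4))
m=(abs(P[...,2]-.063)<.007)&(abs(P[...,0]-.473)<.04)&(abs(P[...,1]-.091)<.07)
q=P[m];print(m.sum(),cv2.minAreaRect(q[:,:2].astype(np.float32)*1000),np.median(q[:,2]),np.linalg.lstsq(np.c_[q[:,:2],np.ones(len(q))],q[:,2],rcond=None)[0])
im2,d,P=cam("scene");cv2.imwrite("pics/s4.png",np.hstack([cv2.resize(im,(400,300)),cv2.resize(im2[100:280,180:420],(400,300))]))
yaw=np.radians(7.4);E=np.array([[np.cos(yaw),np.sin(yaw)],[-np.sin(yaw),np.cos(yaw)]])
C=(P[...,:2]-[.5026,.0946])@E.T;z=P[...,2]
l=(z>.1)&(abs(C[...,0])<.1)&(C[...,1]>.08)&(C[...,1]<.2)
print("lid",np.percentile(C[l],[1,99],axis=0),z[l].max())
E
```

```text
[0.4736 0.0708 0.2196]
6452 ((473.1148986816406, 90.46319580078125), (46.128082275390625, 109.78492736816406), 7.333739757537842) 0.06379573417972917 [ 0.0003697  -0.00158177  0.06372291]
lid [[-0.09685971  0.11558973]
 [ 0.09887982  0.14667044]] 0.24180433452157046
```

View pics/s4.png

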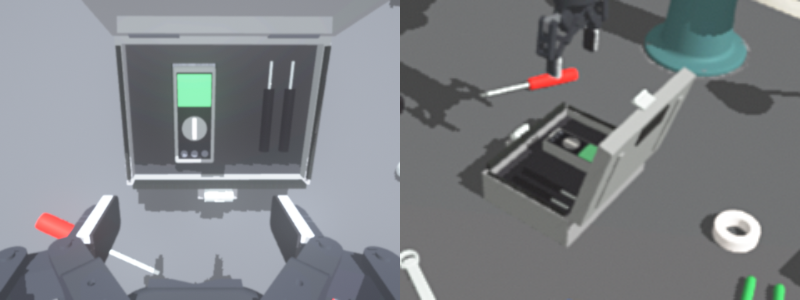

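The meter lies flat in its pocket (green screen at 194,90 in the left half, centre measured at 0.473,0.0905, top at about 63 mm). The lid stands open. Next I'll shut the jaws, fly over the lid and plan the push arc.

```bash
python3 - <<'E'
import numpy as np
yaw=np.radians(7.4);ex=np.array([np.cos(yaw),np.sin(yaw)]);ey=np.array([-np.sin(yaw),np.cos(yaw)]);c0=np.array([.5026,.0946])
prev=None
for th in np.r_[np.linspace(1.8,.6,13),.5,.4,.3,.2,.1,.05]:
    u=np.array([-np.cos(th),np.sin(th)]);n=np.array([np.sin(th),np.cos(th)]);H=np.array([.084,.066])
    c=H+.154*u+.025*n; z=c[1]+.014
    y=c[0]+.011
    if th>np.pi/2: y=max(y,(H+.161*u+.025*n)[0]+.011,(H+.168*u+.022*n)[0]+.011)
    w=np.r_[c0+y*ey,z]
    print(round(th,2),"case y",round(y,4),w.round(4),"step",None if prev is None else (w-prev).round(4));prev=w
E
```

```text
1.8 case y 0.1559 [0.4825 0.2492 0.2243] step None
1.7 case y 0.1405 [0.4845 0.234  0.2295] step [ 0.002  -0.0153  0.0052]
1.6 case y 0.1247 [0.4865 0.2183 0.2332] step [ 0.002  -0.0157  0.0037]
1.5 case y 0.109 [0.4886 0.2027 0.2354] step [ 0.002  -0.0155  0.0022]
1.4 case y 0.0935 [0.4906 0.1873 0.236 ] step [ 0.002  -0.0155  0.0006]
1.3 case y 0.0779 [0.4926 0.1718 0.2351] step [ 0.002  -0.0154 -0.0009]
1.2 case y 0.0625 [0.4946 0.1566 0.2326] step [ 0.002  -0.0153 -0.0025]
1.1 case y 0.0474 [0.4965 0.1416 0.2286] step [ 0.0019 -0.0149 -0.004 ]
1.0 case y 0.0328 [0.4984 0.1272 0.2231] step [ 0.0019 -0.0145 -0.0055]
0.9 case y 0.0189 [0.5002 0.1133 0.2162] step [ 0.0018 -0.0139 -0.0069]
0.8 case y 0.0056 [0.5019 0.1002 0.2079] step [ 0.0017 -0.0131 -0.0083]
0.7 case y -0.0067 [0.5035 0.088  0.1983] step [ 0.0016 -0.0122 -0.0096]
0.6 case y -0.018 [0.5049 0.0768 0.1876] step [ 0.0015 -0.0112 -0.0107]
0.5 case y -0.0282 [0.5062 0.0667 0.1758] step [ 0.0013 -0.0101 -0.0118]
0.4 case y -0.0371 [0.5074 0.0578 0.163 ] step [ 0.0012 -0.0089 -0.0128]
0.3 case y -0.0447 [0.5084 0.0502 0.1494] step [ 0.001  -0.0076 -0.0136]
0.2 case y -0.051 [0.5092 0.0441 0.1351] step [ 0.0008 -0.0062 -0.0143]
0.1 case y -0.0557 [0.5098 0.0393 0.1202] step [ 0.0006 -0.0047 -0.0148]
0.05 case y -0.0576 [0.51   0.0375 0.1127] step [ 0.0002 -0.0018 -0.0076]
```

Emit:
{"op": "carry_out", "data": {"series": "0 0 0.05 0; 0 0 0.05 0; 0.002 0.05 0 0; 0.002 0.05 0 0; 0.002 0.05 0 0; 0.001 0.047 0 0; 0 0 0 0; 0 0 0 0", "jaw": -1}}

```text
time: 10.02
tool_pos: [0.4785, 0.2676, 0.3157]
tcp_rot: [-2.072, -2.36, 0.006]
wrist_force: [0.0, -0.6, -0.5]
width: 0.005
grip_force: 0.0
```

Emit:
{"op": "carry_out", "data": {"series": "0.002 0 -0.045 0; 0 0 -0.046 0; 0 0 0 0; 0.002 -0.017 0 0; 0 0 0 0"}}

```text
time: 10.65
tool_pos: [0.485, 0.25, 0.2297]
tcp_rot: [2.075, 2.356, 0.006]
wrist_force: [-0.3, 0.6, 0.2]
width: 0.002
grip_force: 0.0
```

Emit:
{"op": "carry_out", "data": {"series": "0.002 -0.008 0.0025 0; 0 -0.007 0.0025 0; 0.002 -0.008 0.002 0; 0 -0.008 0.002 0; 0 0 0 0"}}

```text
time: 11.28
tool_pos: [0.4887, 0.2196, 0.2377]
tcp_rot: [2.073, 2.357, 0.004]
wrist_force: [2.1, 0.4, 5.1]
width: 0.003
grip_force: 2.5
```

```bash
python3 - <<'E'
from h import *
im,d,P=cam("scene");w,_,_=cam("wrist");s=bot.read_state();print(s["tool_pos"].round(4),s["wrist_force"].round(1))
cv2.imwrite("pics/s5.png",np.hstack([cv2.resize(w,(400,300)),cv2.resize(im[100:280,200:440],(400,300))]))
E
```

```text
[0.4885 0.2198 0.2374] [0.3 1.5 5.6]
```

View pics/s5.png

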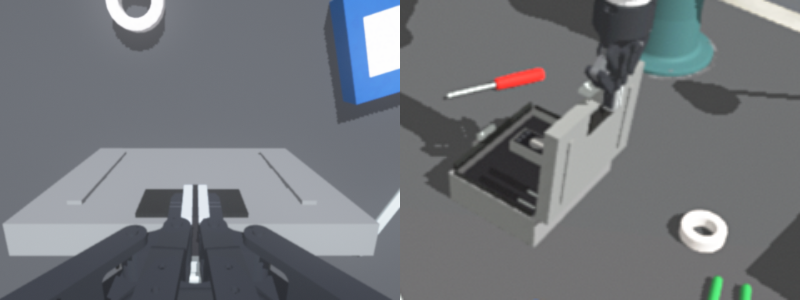

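The fingers press on the rubber pad behind the lid, which is now about upright. I'll carry on along the arc.

Emit:
{"op": "carry_out", "data": {"series": "0.001 -0.008 0.001 0; 0.001 -0.008 0.001 0; 0.001 -0.008 0 0; 0.001 -0.0075 0 0; 0.001 -0.008 -0.001 0; 0.001 -0.0075 -0.001 0; 0.001 -0.008 -0.001 0; 0.001 -0.0075 -0.0015 0; 0 0 0 0"}}

```text
time: 12.5
tool_pos: [0.4948, 0.1565, 0.2325]
tcp_rot: [-2.075, -2.358, 0.003]
wrist_force: [0.3, -0.7, -0.4]
width: -0.003
grip_force: 0.0
```

Emit:
{"op": "carry_out", "data": {"series": "0.001 -0.0075 -0.002 0; 0.001 -0.0075 -0.002 0; 0.001 -0.0075 -0.0025 0; 0.001 -0.007 -0.003 0; 0.001 -0.007 -0.0035 0; 0.001 -0.007 -0.0035 0; 0.001 -0.0065 -0.004 0; 0.001 -0.0065 -0.004 0; 0 0 0 0"}}

```text
time: 13.62
tool_pos: [0.5031, 0.1004, 0.2083]
tcp_rot: [-2.075, -2.359, 0.001]
wrist_force: [0.2, -0.2, 0.4]
width: 0.001
grip_force: 0.0
```

```bash
python3 - <<'E'
from h import *
im,d,P=cam("scene");w,_,_=cam("wrist")
cv2.imwrite("pics/s6.png",np.hstack([cv2.resize(w,(400,300)),cv2.resize(im[100:280,200:440],(400,300))]))
E
```

```text
(no output)
```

View pics/s6.png

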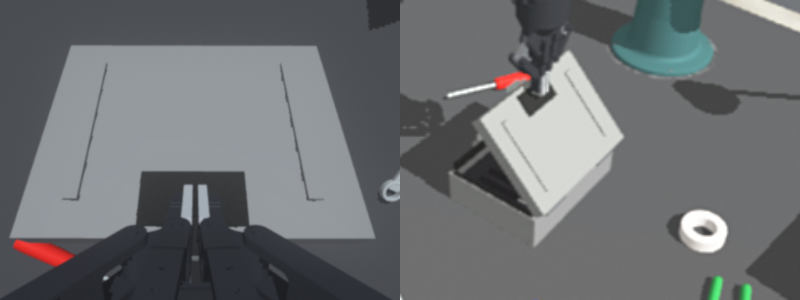

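The lid is at about 0.8 rad and following the fingers, which sit on the black pad. I'll continue to just above the seal.

Emit:
{"op": "carry_out", "data": {"series": "0.001 -0.006 -0.005 0; 0.001 -0.006 -0.005 0; 0.001 -0.0055 -0.0055 0; 0.0005 -0.0055 -0.0055 0; 0.0005 -0.005 -0.006 0; 0.0005 -0.005 -0.006 0; 0.0005 -0.0045 -0.0065 0; 0.0005 -0.0045 -0.0065 0; 0.0005 -0.004 -0.007 0; 0.0005 -0.0035 -0.007 0; 0 0 0 0"}}

```text
time: 15.1
tool_pos: [0.5093, 0.0512, 0.148]
tcp_rot: [-2.074, -2.358, 0.002]
wrist_force: [0.3, -0.7, 0.3]
width: -0.002
grip_force: 0.0
```

Emit:
{"op": "carry_out", "data": {"series": "0.0005 -0.003 -0.007 0; 0.0005 -0.003 -0.0075 0; 0 -0.0025 -0.0075 0; 0 -0.0025 -0.0075 0; 0 0 0 0; 0 0 0 0; 0 0 0 0; 0 0 0 0"}}

```text
time: 16.1
tool_pos: [0.5111, 0.0405, 0.1197]
tcp_rot: [2.074, 2.359, 0.001]
wrist_force: [0.9, 0.7, 0.4]
width: 0.001
grip_force: 0.0
```

```bash
python3 - <<'E'
from h import *
w,_,P=cam("wrist")
s=bot.read_state();print(s["tool_pos"].round(4),s["wrist_force"].round(1))
yaw=np.radians(7.4);E=np.array([[np.cos(yaw),np.sin(yaw)],[-np.sin(yaw),np.cos(yaw)]])
C=(P[...,:2]-[.5026,.0946])@E.T;z=P[...,2]
m=(z>.06)&(abs(C[...,0])<.11)&(abs(C[...,0])>.045)&(C[...,1]<.07)&(C[...,1]>-.083)&(z<.15)
print(m.sum(),np.polyfit(C[m][:,1],z[m],1))
pd=(abs(C[...,0])<.034)&(abs(C[...,0])>.02)&(abs(C[...,1]+.057)<.02)&(z<.15);print(np.median(z[pd]))
E
```

```text
[0.5111 0.0405 0.1197] [-1.1  0.3  0.2]
82020 [-0.0749457   0.09536493]
0.1021448373355629
```

Emit:
{"op": "carry_out", "data": {"series": "-0.0005 -0.0045 0 0; 0 0 -0.002 0; 0 0 -0.002 0; 0 0 -0.001 0; 0 0 -0.001 0; 0 0 0 0; 0 0 0 0"}}

```text
time: 17.02
tool_pos: [0.5105, 0.036, 0.1134]
tcp_rot: [2.074, 2.359, 0.0]
wrist_force: [0.5, -0.4, 2.3]
width: 0.002
grip_force: 0.8
```

Emit:
{"op": "carry_out", "data": {"series": "0 0 -0.001 0; 0 0 -0.001 0; 0 0 0 0"}}

```text
time: 17.4
tool_pos: [0.5105, 0.0358, 0.1115]
tcp_rot: [2.074, 2.359, 0.0]
wrist_force: [0.5, -2.6, 3.6]
width: 0.004
grip_force: 1.5
```

Emit:
{"op": "carry_out", "data": {"series": "0 0 -0.001 0; 0 0 -0.001 0; 0 0 0 0"}}

```text
time: 17.77
tool_pos: [0.5106, 0.0356, 0.1098]
tcp_rot: [2.073, 2.359, -0.0]
wrist_force: [-0.6, -3.6, 5.0]
width: 0.0
grip_force: 2.7
```

Emit:
{"op": "carry_out", "data": {"series": "0 0 -0.001 0; 0 0 -0.001 0; 0 0 0 0"}}

```text
time: 18.15
tool_pos: [0.5107, 0.0353, 0.1082]
tcp_rot: [2.073, 2.359, -0.001]
wrist_force: [-1.7, -4.3, 8.2]
width: 0.001
grip_force: 4.1
```

Emit:
{"op": "carry_out", "data": {"series": "0 0 -0.0007 0; 0 0 -0.0007 0; 0 0 0 0"}}

```text
time: 18.52
tool_pos: [0.5107, 0.035, 0.1069]
tcp_rot: [2.073, 2.359, -0.001]
wrist_force: [-1.1, -6.2, 9.1]
width: 0.0
grip_force: 4.5
```

Emit:
{"op": "carry_out", "data": {"series": "0 0 -0.0007 0; 0 0 -0.0007 0; 0 0 0 0"}}

```text
time: 18.9
tool_pos: [0.5108, 0.0348, 0.1057]
tcp_rot: [2.072, 2.359, -0.002]
wrist_force: [-2.3, -7.8, 10.7]
width: -0.004
grip_force: 5.1
```

Emit:
{"op": "carry_out", "data": {"series": "0 -0.0007 -0.0007 0; 0 -0.0005 -0.0005 0; 0 0 0 0"}}

```text
time: 19.27
tool_pos: [0.5108, 0.0346, 0.1047]
tcp_rot: [2.074, 2.359, 0.001]
wrist_force: [-2.8, -3.2, 11.4]
width: -0.002
grip_force: 5.6
```

Emit:
{"op": "carry_out", "data": {"series": "0 0 -0.0006 0; 0 0 -0.0006 0; 0 0 0 0"}}

```text
time: 19.65
tool_pos: [0.5108, 0.0344, 0.1037]
tcp_rot: [2.073, 2.359, 0.0]
wrist_force: [-2.9, -3.7, 11.8]
width: -0.001
grip_force: 6.0
```

Emit:
{"op": "carry_out", "data": {"series": "0 0 -0.0006 0; 0 0 -0.0006 0; 0 0 0 0"}}

```text
time: 20.02
tool_pos: [0.5109, 0.0342, 0.1025]
tcp_rot: [2.073, 2.359, -0.0]
wrist_force: [-3.1, -4.6, 13.6]
width: 0.001
grip_force: 6.2
```

Emit:
{"op": "carry_out", "data": {"series": "0 0 -0.0006 0; 0 0 0 0"}}

```text
time: 20.27
tool_pos: [0.5109, 0.0342, 0.1022]
tcp_rot: [2.073, 2.359, -0.0]
wrist_force: [-3.3, -4.8, 13.7]
width: -0.0
grip_force: 7.1
```

Emit:
{"op": "carry_out", "data": {"series": "0 0 -0.0005 0; 0 0 0 0"}}

```text
time: 20.52
tool_pos: [0.5109, 0.0341, 0.1019]
tcp_rot: [2.073, 2.359, -0.0]
wrist_force: [-4.9, -4.3, 13.9]
width: 0.002
grip_force: 7.6
```

Emit:
{"op": "carry_out", "data": {"series": "0 0 -0.0005 0; 0 0 0 0"}}

```text
time: 20.78
tool_pos: [0.5109, 0.0341, 0.1015]
tcp_rot: [2.073, 2.359, -0.001]
wrist_force: [-5.2, -4.8, 16.2]
width: -0.001
grip_force: 8.2
```

Emit:
{"op": "carry_out", "data": {"series": "0 0 -0.0005 0; 0 0 0 0"}}

```text
time: 21.02
tool_pos: [0.5109, 0.0341, 0.1014]
tcp_rot: [2.073, 2.359, -0.001]
wrist_force: [-6.1, -6.1, 19.3]
width: 0.001
grip_force: 9.5
```

Emit:
{"op": "carry_out", "data": {"series": "0 0 -0.0005 0; 0 0 0 0"}}

```text
time: 21.28
tool_pos: [0.511, 0.0341, 0.1013]
tcp_rot: [2.073, 2.359, -0.001]
wrist_force: [-7.2, -5.5, 21.1]
width: 0.003
grip_force: 10.7
```

Motion has stopped while the force climbs, so the strike is at its hard stop. I'll lift and check that the lid stays shut.

Emit:
{"op": "carry_out", "data": {"series": "0 0 0.002 0; 0 0 0.004 0; 0 0 0.02 0; 0 -0.03 0.05 0; 0 -0.05 0.03 0; 0 0 0 0; 0 0 0 0; 0 0 0 0"}}

```text
time: 22.28
tool_pos: [0.5091, -0.044, 0.2023]
tcp_rot: [-2.071, -2.358, 0.002]
wrist_force: [0.3, 0.4, -0.1]
width: -0.001
grip_force: 0.0
```

```bash
python3 - <<'E'
from h import *
w,_,P=cam("wrist");im,_,_=cam("scene")
s=bot.read_state();print(s["time"],s["tool_pos"].round(4),s["wrist_force"].round(1))
yaw=np.radians(7.4);E=np.array([[np.cos(yaw),np.sin(yaw)],[-np.sin(yaw),np.cos(yaw)]])
C=(P[...,:2]-[.5026,.0946])@E.T;z=P[...,2]
m=(z>.07)&(abs(C[...,0])<.11)&(abs(C[...,0])>.045)&(C[...,1]<.07)&(C[...,1]>-.082)&(z<.15)
print(m.sum(),np.polyfit(C[m][:,1],z[m],1))
cv2.imwrite("pics/s7.png",np.hstack([cv2.resize(w,(400,300)),cv2.resize(im[100:280,200:440],(400,300))]))
E
```

```text
22.375 [ 0.5094 -0.0441  0.2028] [-0.3  0.4 -0.2]
21649 [0.02217363 0.08777965]
```

View pics/s7.png

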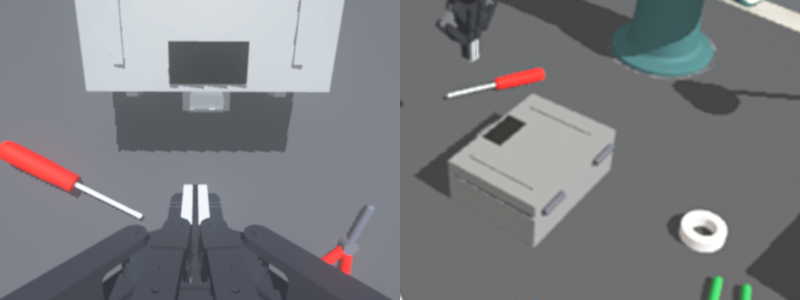

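The lid holds at about -0.02 rad by itself, compressed on the seal, with the pad at (208,62) in the left half and the gripper clear. I'll hand it in.

```bash
python3 -c "
from workcell import bot
print(bot.finish_job())"
```

```text
the job is handed in; nothing more can be done
None
```

The meter lies flat in its pocket, the lid is shut and stays down by itself (measured at about -0.02 rad), and I handed the job in at about 22 s; the wrist force I read while pressing peaked at about 23 N, under the 30 N limit.

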